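Load two battery packs into numbered charging bays, in order

TASK

Load the charging dock in order: first the plain battery pack into the bay marked with one dot, then the pack with notched corners into the bay marked with two dots. Keep the packs upright and lower each one gently right down to the bottom of its bay before letting go, never dropping it in. Leave the pack that is already charging in the third bay, and the mug, solder spool and screwdriver, where they are.

Things in the scene. Friction and masses are not known exactly. Their poses are not given: they have to be found in the camera images.
- pack_plain: Plain battery pack, grey plastic, 60 (x) x 40 (y) x 100 (z) mm, about 0.35 kg, upright; origin at the centre of its underside, z up. A full block, one round brass contact (26 mm) on top. Starts in one place of the stand.
- pack_notched: Notched battery pack, grey plastic, 60 (x) x 40 (y) x 100 (z) mm, about 0.35 kg, upright; origin at the centre of its underside, z up. Its four upright corner edges are notched (10 mm in x, 9 mm in y), so its plan is a cross: the faces at x = +-30 are 22 mm wide, those at y = +-20 are 40 mm wide. Two brass strips on its top. It starts in the other place of the stand.
- pack_charging: A pack of exactly the plain pack's shape and size, already standing in bay three; leave it there.
- stand: Aluminium carrying stand, fixed; plate 90 (x) x 200 (y) x 8 mm, origin under its centre. Packs stand at y = +-60 mm, their x along its x; ribs 8 mm high lie 3 mm off the broad faces. The place at y = +60 is open; at y = -60 two blades (40 mm wide, inner faces x = +-33) rise 118 mm above the plate, 18 mm past the pack: there it can be gripped only across its 40 mm (y).
- dock: Dock's plate, fixed, 170 x 250 (y) x 10 mm, origin under it; 3 bays 78 mm apart along y, any order. The cheeks leave no room for fingers at a pack's broad faces: it goes in gripped across its 60 mm (x), so the pack from between the blades must be stood on open bench and taken anew. Stand and dock lie left and right, either way; between, near y = 0, is free bench.
- bay1_seat (a point): Bay one, marked by 1 white dot (15 mm) on its foot at both ends. Point: centre of its pocket floor, 18 mm above the bench; x along the 68 mm long pocket, y across its 50 mm width, z up. Cheeks beside the pocket (68 mm long, 5 mm thick, inner faces y = +-25) rise 118 mm above its floor; lips (x = +-34 to 39) 15 mm. The other bays are the same.
- bay2_seat (a point): Bay two, marked by 2 white dots (15 mm) on its foot at both ends. Point: centre of its pocket floor, 18 mm above the bench; x along the 68 mm long pocket, y across its 50 mm width, z up. As bay one. A pack stands in it with its 60 mm side along x, either way round.
- bay3_seat (a point): Bay three, marked by 3 white dots (15 mm) on its foot at both ends. Point: centre of its pocket floor, 18 mm above the bench; x along the 68 mm long pocket, y across its 50 mm width, z up. As bay one. Already filled.
- mug: White mug, radius 40 mm, 92 mm high, beyond the work; origin under its centre. Bystander.
- spool: Spool of solder wire, 60 mm across, 50 mm high, beyond the work; origin under its centre. Bystander.
- screwdriver: Screwdriver, 180 mm long, lying beyond the work. Bystander.
Not all that is in view belongs to the job. What is shaped like the pack_notched but green is not meant. Leave any green or purple look-alike of the pack_plain alone.

How it is judged:
On the way, in this order (a step that is already met when the one before it is completed fails the run):
1. The plain pack is lowered, still held, to the bottom of bay one (within 6 mm) (x of pack_plain in the frame of bay1_seat between -0.007 and 0.007 m and y of pack_plain in the frame of bay1_seat between -0.008 and 0.008 m and z of pack_plain in the frame of bay1_seat between -0.004 and 0.006 m and angle between pack_plain's own z axis and vertical below 0.08 rad and contact force between the fingers and pack_plain above 0.5 N), for 0.06 s.
2. Then the notched pack is lowered, still held, to the bottom of bay two (within 6 mm) (x of pack_notched in the frame of bay2_seat between -0.007 and 0.007 m and y of pack_notched in the frame of bay2_seat between -0.008 and 0.008 m and z of pack_notched in the frame of bay2_seat between -0.004 and 0.006 m and angle between pack_notched's own z axis and vertical below 0.08 rad and contact force between the fingers and pack_notched above 0.5 N), for 0.06 s.
At the end, for the whole second after the job is handed in: The plain pack stands in bay one, the notched pack in bay two and the third pack still in bay three: each within 4 mm of the pocket floor, within 7 mm (along) and 8 mm (across) of its centre, upright within 0.08 rad, at rest (x of pack_plain in the frame of bay1_seat between -0.007 and 0.007 m and y of pack_plain in the frame of bay1_seat between -0.008 and 0.008 m and z of pack_plain in the frame of bay1_seat between -0.004 and 0.004 m and angle between each of pack_plain, pack_notched, pack_charging's own z axis and vertical below 0.08 rad and x of pack_notched in the frame of bay2_seat between -0.007 and 0.007 m and y of pack_notched in the frame of bay2_seat between -0.008 and 0.008 m and z of pack_notched in the frame of bay2_seat between -0.004 and 0.004 m and x of pack_charging in the frame of bay3_seat between -0.007 and 0.007 m and y of pack_charging in the frame of bay3_seat between -0.008 and 0.008 m and z of pack_charging in the frame of bay3_seat between -0.004 and 0.004 m and linear speed of each of pack_plain, pack_notched below 0.02 m/s); the robot touches nothing.
It fails at once if A pack falls into a bay (faster than 0.4 m/s) (((linear speed of pack_plain above 0.4 m/s and horizontal distance between pack_plain and bay1_seat below 0.02 m and z of pack_plain in the frame of bay1_seat below 0.11 m) or (linear speed of pack_plain above 0.4 m/s and horizontal distance between pack_plain and bay2_seat below 0.02 m and z of pack_plain in the frame of bay2_seat below 0.11 m)) or ((linear speed of pack_notched above 0.4 m/s and horizontal distance between pack_notched and bay1_seat below 0.02 m and z of pack_notched in the frame of bay1_seat below 0.11 m) or (linear speed of pack_notched above 0.4 m/s and horizontal distance between pack_notched and bay2_seat below 0.02 m and z of pack_notched in the frame of bay2_seat below 0.11 m))).
It fails at once if A pack is tipped over (more than 0.8 rad) (angle between any of pack_plain, pack_notched's own z axis and vertical above 0.8 rad).
It fails at once if The pack already charging is moved more than 20 mm (distance of pack_charging from where it was at the start of the episode above 0.02 m).
It fails at once if The mug, spool or screwdriver is moved more than 30 mm (distance of any of mug, spool, screwdriver from where it was at the start of the episode above 0.03 m).
It also fails if it takes over 72 s, if anything falls off the work surface, if the arm or the gripper's body presses on something with over 40 N, if the wrist force passes 120 N, or if a joint passes its speed limit or range.

ROBOT

A 7-joint arm with a two-finger parallel gripper is mounted at the origin on the work surface. World frame = base frame: x ahead of the robot, y to its left, z up, the work surface at z = 0. Lengths are in m, angles in rad, forces in N, time in s.
With the tool pointing down it reaches from about 0.4 to 0.85 m from the base axis. Payload 10.4 kg.
Tool frame: the origin (TCP) lies at the very end of the fingers, on their centre line; the grasp point (between the pads) lies 19 mm behind it; z points along the fingers, y is the line along which they close (so a half turn about z gives the same grasp; the last joint's range is limited). The gripper opens to 87 mm and grips with 3 to 60 N. Pads are 19 mm wide; open, the fingers measure 117 mm over their backs; the gripper's body (75 mm by 190 mm) begins 51 mm behind the grasp point.
Start: joints at [-1.355, 0.332, -0.065, 1.46, 0.022, 1.35, -0.088], TCP at [0.148, 0.607, 0.223] pointing down, gripper open.
Joint ranges: [-2.6, 2.6], [-0.5, 2.12], [-1.47, 1.34], [0.16, 2.42], [-1.27, 4.41], [0.06, 2.06], [-2.6, 2.6]. Speed limits (rad/s): [2.22, 2.22, 2.79, 2.79, 3.14, 3.14, 3.14].

INTERFACE

Orientations are given as a unit quaternion [x, y, z, w].
In Python, from bench import * gives the robot as it stands.
- The arm moves only by the tool carry_out, never from a script. Its argument "deltas" is a list of rows, each an object with "hand": the finger opening in mm, from 0 to 87; "dp": the shift along the tool's x, y, z each as a share of 250 mm, from -1 to 1, a list of three; "spin": the turn about the tool's z as a share of pi rad, from -1 to 1. In form: [{"hand": hand, "dp": [dx, dy, dz], "spin": spin}, ...]. A call has 1 to 20 rows; each row is the pose to reach, as a shift and turn from the pose commanded when the call began, along the tool's axes at that moment, turning the shorter way round; what a row does not reach only later rows make up. A row lasts 1/10 s, in which the tool goes at most 50 mm and 8.59 degrees, less where a joint would pass 70% of its speed; a pose out of reach is approached as far as the arm can. A call with a number of a shift or a turn outside -1 to 1 is refused whole. A call with a gripper value outside its range is refused whole. The fingers move at their own pace and stop on an object; "force" is the grip in N (left out, the last holds). Time passes only in rows, so rows that repeat a pose let the fingers close. It gives the time, the measured TCP pose, the force, the opening and the grip force at its end, in the units of the state.
- read_state(): the state, without advancing time (a new reading comes with each control period).
- camera(name): name is "side" or "top" or "wrist"; returns the picture (384x512x3 uint8, red, green, blue); there is no depth.
- get_calibration(name): a dict with "fx", "fy", "cx", "cy" (pixels), "k1" (the pictures are not rectified: a ray, as slopes to the right and down, at radius r is drawn at 1 + k1 r^2 times it, then the intrinsics apply), "R" (3x3) and "t" (3): a world point X has camera coordinates R X + t; the wrist camera has in their place "mount" (4x4, takes a point from camera to tool coordinates, whose origin is the TCP and whose axes are the flange's). Camera axes: x right, y down, z forward; pixel columns grow to the right and rows downward; lengths in m; the calibration is good to about 2 mm. A picture is of the moment at which its call begins: read the wrist's pose just before it. get_calibration takes no time and is no camera call.
- close_job(): hands the job in; it is judged then, once.
The state is a dict: "time": time; "joint_positions": joint angles; "joint_vel": joint speeds; "joint_torque": joint torques, N m; "ee_pos": TCP position; "eef_rot": TCP orientation; "ft_force": force on the tool from outside, world axes, zero at the start; "torque": the same for the moment, N m; "width": finger opening in m; "grip_force": force on a finger pad.
Only numpy, scipy, OpenCV 4.12 (cv2) and the standard library are available. Lean on these libraries where they do the work, as an engineer would, in place of code of your own. Each camera call takes 0.05 s, during which the arm holds its last target. There are 200 camera calls.

## Working session

There is one attempt and no reset: what is moved stays moved. The work goes in short steps, Python scripts to look and compute and a tool call to move; the robot and the scene stay as the last step left them, time stands still between calls to the robot, and variables do not carry over. Pictures are saved under pics/ and viewed, at most 10 in all, crops included, and the job is handed in when it is done.

Besides the shell and the picture viewer there is one more tool, called after ">>>" by a JSON object that holds its "op" and its "data". carry_out: Moves the arm, as the interface text tells. Its arguments: {"type":"object","properties":{"deltas":{"type":"array","items":{"type":"object","properties":{"hand":{"type":"number"},"dp":{"type":"array","items":{"type":"number","minimum":-1,"maximum":1}},"spin":{"type":"number","minimum":-1,"maximum":1}}}},"force":{"type":"number"}},"required":["deltas"]}

```bash
mkdir -p pics
cat > h.py <<'E'
from bench import *
import numpy as np, cv2
from scipy.spatial.transform import Rotation as Ro
def snap(n,f):
    s=read_state(); im=camera(n); cv2.imwrite(f'pics/{f}.png',im[:,:,::-1]); return s,im
def cam(n,s=None):
    c=get_calibration(n); K=np.array([[c['fx'],0,c['cx']],[0,c['fy'],c['cy']],[0,0,1]]); d=np.array([c['k1'],0,0,0,0.])
    if 'R' in c: R,t=np.array(c['R']),np.array(c['t'])
    else:
        M=np.array(c['mount']); T=np.eye(4); T[:3,:3]=Ro.from_quat(s['eef_rot']).as_matrix(); T[:3,3]=s['ee_pos']
        W=np.linalg.inv(T@M); R,t=W[:3,:3],W[:3,3]
    return K,d,R,t
def pix2w(n,uv,z,s=None):
    K,d,R,t=cam(n,s); p=cv2.undistortPoints(np.array(uv,float).reshape(-1,1,2),K,d)[:,0]
    r=np.c_[p,np.ones(len(p))]@R; o=-R.T@t
    z=np.broadcast_to(z,len(p))
    return o+r*((z-o[2])/r[:,2])[:,None]
def w2pix(n,X,s=None):
    K,d,R,t=cam(n,s); return cv2.projectPoints(np.array(X,float).reshape(-1,1,3),cv2.Rodrigues(R)[0],t,K,d)[0][:,0]
E
python3 - <<'E'
from h import *
s,im=snap('top','top0'); 
cv2.imwrite('pics/top0b.png',cv2.resize(im[:,:,::-1],(800,600),interpolation=cv2.INTER_CUBIC))
print({k:np.round(v,3) for k,v in s.items()}); print(get_calibration('top'))
s,im=snap('side','side0'); cv2.imwrite('pics/side0b.png',cv2.resize(im[:,:,::-1],(800,600),interpolation=cv2.INTER_CUBIC))
print(get_calibration('side')); print(get_calibration('wrist'))
E
```

```text
{'time': np.float64(0.0), 'joint_positions': array([-1.355,  0.333, -0.065,  1.461,  0.022,  1.35 , -0.089]), 'joint_vel': array([-0.   , -0.   ,  0.001,  0.001, -0.   , -0.   , -0.   ]), 'joint_torque': array([-1.0000e-03, -6.2325e+01,  2.5000e-02, -3.8990e+01, -6.1000e-02,
        4.0000e-02,  0.0000e+00]), 'ee_pos': array([0.148, 0.607, 0.222]), 'eef_rot': array([ 0.119,  0.993, -0.001, -0.   ]), 'ft_force': array([-0.096, -0.625, -0.015]), 'torque': array([ 0.053, -0.072, -0.06 ]), 'grip_force': np.float64(0.0), 'width': np.float64(0.087)}
{'fx': 363.0099928459994, 'fy': 363.0099928459994, 'cx': 255.99011190757017, 'cy': 190.5237903415082, 'k1': -0.08912750807536396, 'R': array([[ 0.00872441, -0.99990544, -0.01063012],
       [-0.99832209, -0.00810105, -0.05733573],
       [ 0.05724419,  0.0111125 , -0.99829836]]), 't': array([-0.02495238,  0.61151824,  0.97796801])}
{'fx': 386.4017217164502, 'fy': 386.4017217164502, 'cx': 256.9045163077007, 'cy': 193.09080735159117, 'k1': 0.025589775697264228, 'R': array([[ 0.99999299, -0.00129178, -0.00351481],
       [-0.0034801 , -0.66713725, -0.74492669],
       [-0.00138258,  0.7449337 , -0.66713707]]), 't': array([-0.58157696,  0.02606767,  1.14052283])}
{'fx': 339.61858233300535, 'fy': 339.61858233300535, 'cx': 253.6980136495836, 'cy': 190.974555581275, 'k1': -0.09175502346963123, 'mount': array([[-5.77626881e-04, -9.60941722e-01, -2.76750199e-01,
         7.61061716e-02],
       [ 9.99999804e-01, -4.88616290e-04, -3.90586849e-04,
         5.16855332e-04],
       [ 2.40106544e-04, -2.76750370e-01,  9.60941817e-01,
        -1.62436771e-01],
       [ 0.00000000e+00,  0.00000000e+00,  0.00000000e+00,
         1.00000000e+00]])}
```

View pics/top0b.png

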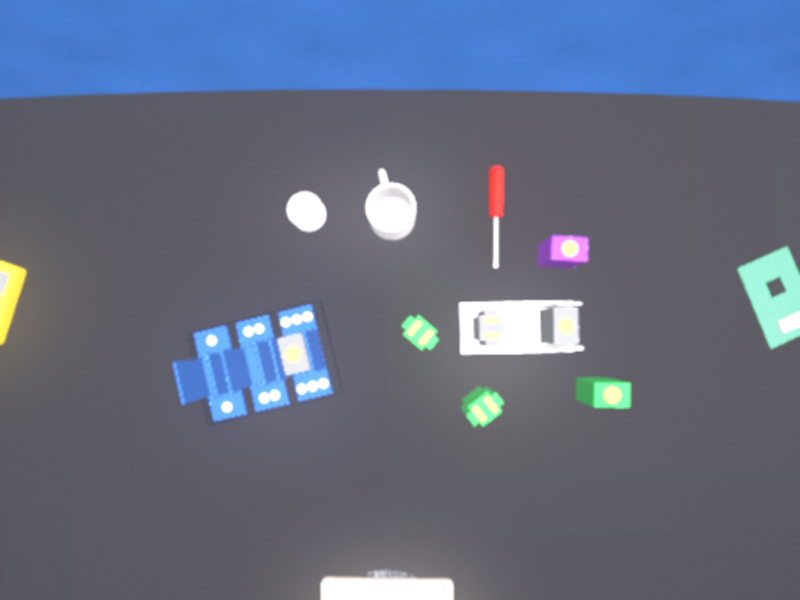

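View pics/side0b.png

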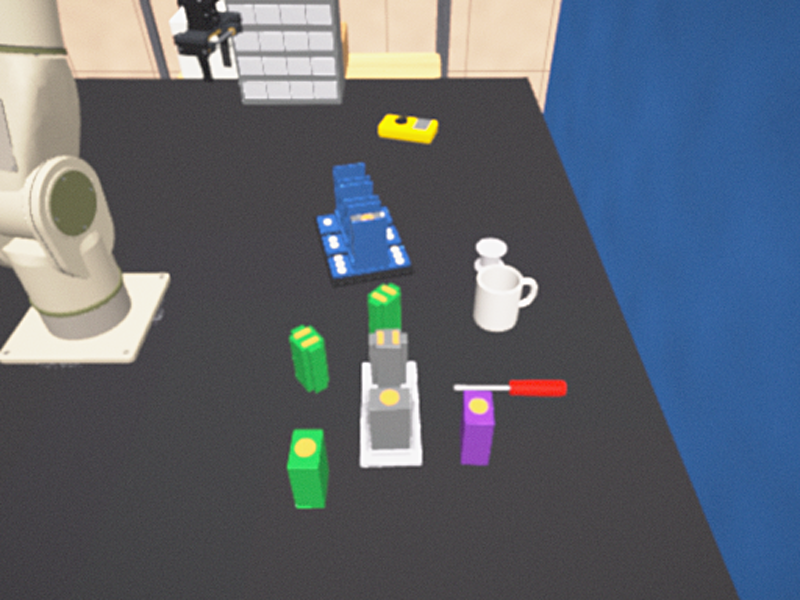

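Top view: the grey plain pack (round contact) is at about (565,325) and the grey notched pack (two strips) at (490,327), both in the stand. Look-alikes to ignore are green notched (420,332) and (483,405), purple plain (565,250), and green plain (605,393). The pack at (293,353) is the one charging in the 3-dot bay. Bay 1 dots are at (211,340)/(227,406), bay 2 at about (253,329)/(269,397). I'll confirm this in an enlarged crop.

Run:
```python
import cv2,numpy as np
a=cv2.imread('pics/top0.png'); b=cv2.imread('pics/side0.png')
f=lambda i,x0,y0,x1,y1,w,h:cv2.resize(i[y0:y1,x0:x1],(w,h),interpolation=cv2.INTER_CUBIC)
# top stand crop x 250-410,y 140-280 ; side crop ; dock crop
A=f(a,285,180,385,240,500,300); B=f(b,220,190,280,310,300,600); C=f(a,105,190,225,275,500,300)
cv2.imwrite('pics/c1.png',np.hstack([np.vstack([A,cv2.resize(C,(500,300))]),B]))
```

```text
(no output)
```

View pics/c1.png

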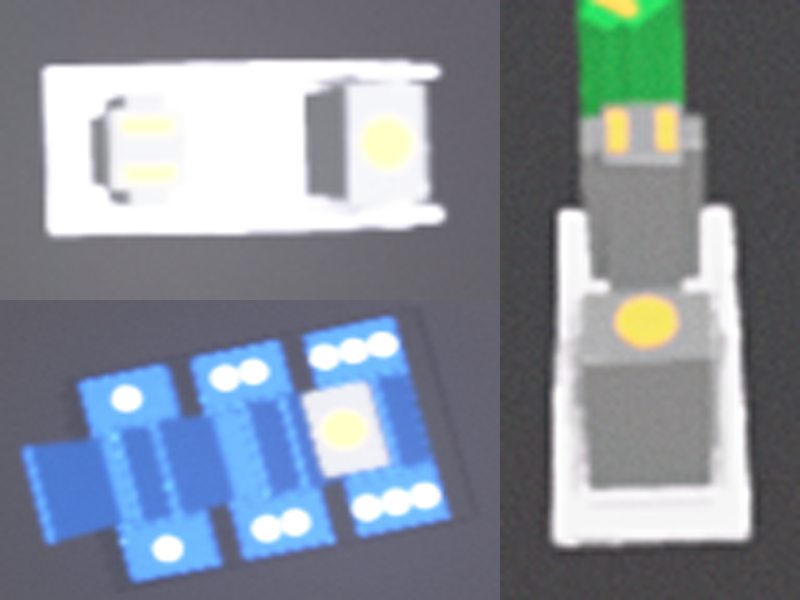

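The crop confirms it: the round-contact grey pack stands between the blades and the two-strip notched pack is in the open place. The dots give bays 1, 2, 3 from +y towards the centre. Next I measure from the top view.

```bash
cat > m.py <<'E'
from h import *
im=cv2.imread('pics/top0.png')
C=lambda u,v:(105+u*.24-.4,190+(v-300)*85/300-.4)
A=lambda u,v:(285+u*.2-.4,180+v*.2-.4)
d=[C(126,399),C(168,548),C(239,374.5),C(281,524.5),C(353,351),C(396,503)]
print('dots',pix2w('top',d,.018).round(4).tolist(), pix2w('top',[C(344,428)],.118).round(4))
print('plain,notch', pix2w('top',[A(386,143),A(147,149)],.108).round(4).tolist())
print('stand',pix2w('top',[A(44,66),A(48,235)],.008).round(4).tolist())
D=lambda u,v:(u*.64-.2,v*.64-.2)
print('others',pix2w('top',[D(420,331),D(483,406),D(570,248),D(612,395)],.1).round(3).tolist())
E
python3 m.py
```

```text
dots [[0.5338, 0.3149, 0.018], [0.4181, 0.2842, 0.018], [0.5538, 0.2389, 0.018], [0.4377, 0.2088, 0.018], [0.5729, 0.1631, 0.018], [0.4555, 0.1328, 0.018]] [[0.5173 0.148  0.118 ]]
plain,notch [[0.5644, -0.2854, 0.108], [0.5607, -0.1655, 0.108]]
stand [[0.6068, -0.1233, 0.008], [0.5136, -0.1258, 0.008]]
others [[0.554, -0.053, 0.1], [0.435, -0.154, 0.1], [0.691, -0.296, 0.1], [0.453, -0.363, 0.1]]
```

```bash
cat >> h.py <<'E'
def ang(q):
    y=Ro.from_quat(q).as_matrix()[:,1]; return np.degrees(np.arctan2(y[1],y[0]))
def plan(wps,p=None,a=None):
    "wps: (x,y,z,tool-y angle deg); prints dp,spin for successive calls"
    s=read_state()
    if p is None: p,a=np.array(s['ee_pos']),ang(s['eef_rot'])
    for w in wps:
        d=np.array(w[:3])-p; t=np.radians(a)
        yx=np.array([np.cos(t),np.sin(t),0]); xx=np.array([-yx[1],yx[0],0])
        da=(w[3]-a+180)%360-180
        print(w,'dp',np.round(np.array([d@xx,d@yx,-d[2]])/.25,4),'spin',round(-da/180,4),'rows',round(max(np.linalg.norm(d)/.05,abs(da)/8.59),1))
        p,a=np.array(w[:3]),w[3]
E
python3 - <<'E'
from h import *
plan([(.34,.45,.28,35),(.45,.24,.28,-5),(.48,.0,.28,-45),(.53,-.22,.28,-88.4)])
E
```

```text
(0.34, 0.45, 0.28, 35) dp [-0.8957 -0.4281 -0.2325] spin 0.2296 rows 5.1
(0.45, 0.24, 0.28, -5) dp [-0.9405 -0.1214 -0.    ] spin 0.2222 rows 4.7
(0.48, 0.0, 0.28, -45) dp [-0.9459  0.2032 -0.    ] spin 0.2222 rows 4.8
(0.53, -0.22, 0.28, -88.4) dp [-0.4808  0.7637 -0.    ] spin 0.2411 rows 5.1
```

>>> {"op": "carry_out", "data": {"deltas": [{"hand":87,"dp":[-0.896,-0.428,-0.232],"spin":0.23},{"hand":87,"dp":[-0.896,-0.428,-0.232],"spin":0.23},{"hand":87,"dp":[-0.896,-0.428,-0.232],"spin":0.23},{"hand":87,"dp":[-0.896,-0.428,-0.232],"spin":0.23},{"hand":87,"dp":[-0.896,-0.428,-0.232],"spin":0.23},{"hand":87,"dp":[-0.896,-0.428,-0.232],"spin":0.23},{"hand":87,"dp":[-0.896,-0.428,-0.232],"spin":0.23}]}}

```text
time: 0.8
ee_pos: [0.3414, 0.4493, 0.2808]
eef_rot: [0.463, 0.886, 0.0, 0.0]
ft_force: [-0.7, 0.5, 0.6]
width: 0.087
grip_force: 0.0
```

>>> {"op": "carry_out", "data": {"deltas": [{"hand":87,"dp":[-0.94,-0.121,0],"spin":0.222},{"hand":87,"dp":[-0.94,-0.121,0],"spin":0.222},{"hand":87,"dp":[-0.94,-0.121,0],"spin":0.222},{"hand":87,"dp":[-0.94,-0.121,0],"spin":0.222},{"hand":87,"dp":[-0.94,-0.121,0],"spin":0.222},{"hand":87,"dp":[-0.94,-0.121,0],"spin":0.222},{"hand":87,"dp":[-0.94,-0.121,0],"spin":0.222}]}}

```text
time: 1.5
ee_pos: [0.449, 0.2415, 0.28]
eef_rot: [0.737, 0.676, -0.0, -0.0]
ft_force: [-0.6, 1.2, -0.9]
width: 0.0872
grip_force: 0.0
```

>>> {"op": "carry_out", "data": {"deltas": [{"hand":87,"dp":[-0.946,0.203,0],"spin":0.222},{"hand":87,"dp":[-0.946,0.203,0],"spin":0.222},{"hand":87,"dp":[-0.946,0.203,0],"spin":0.222},{"hand":87,"dp":[-0.946,0.203,0],"spin":0.222},{"hand":87,"dp":[-0.946,0.203,0],"spin":0.222},{"hand":87,"dp":[-0.946,0.203,0],"spin":0.222},{"hand":87,"dp":[-0.946,0.203,0],"spin":0.222}]}}

```text
time: 2.2
ee_pos: [0.4796, 0.0021, 0.2803]
eef_rot: [0.923, 0.384, -0.0, -0.0]
ft_force: [-0.2, 1.0, 0.8]
width: 0.0868
grip_force: 0.0
```

>>> {"op": "carry_out", "data": {"deltas": [{"hand":87,"dp":[-0.48,0.764,0],"spin":0.241},{"hand":87,"dp":[-0.48,0.764,0],"spin":0.241},{"hand":87,"dp":[-0.48,0.764,0],"spin":0.241},{"hand":87,"dp":[-0.48,0.764,0],"spin":0.241},{"hand":87,"dp":[-0.48,0.764,0],"spin":0.241},{"hand":87,"dp":[-0.48,0.764,0],"spin":0.241},{"hand":87,"dp":[-0.48,0.764,0],"spin":0.241},{"hand":87,"dp":[-0.48,0.764,0],"spin":0.241}]}}

```text
time: 3.0
ee_pos: [0.5307, -0.2165, 0.28]
eef_rot: [1.0, 0.018, -0.0, -0.001]
ft_force: [0.1, 0.2, -0.2]
width: 0.087
grip_force: 0.0
```

Run:
```python
from h import *
s,im=snap('wrist','w1')
print(s['time'],s['ee_pos'].round(4),ang(s['eef_rot']),s['joint_positions'].round(2),s['eef_rot'].round(4))
cv2.imwrite('pics/w1b.png',cv2.resize(im[:,:,::-1],(800,600),interpolation=cv2.INTER_CUBIC))
```

```text
3.0 [ 0.5307 -0.2165  0.28  ] -87.99273690952982 [-0.41  0.24  0.86  1.55 -0.19  1.44 -1.07] [ 9.998e-01  1.750e-02 -3.000e-04 -6.000e-04]
```

View pics/w1b.png

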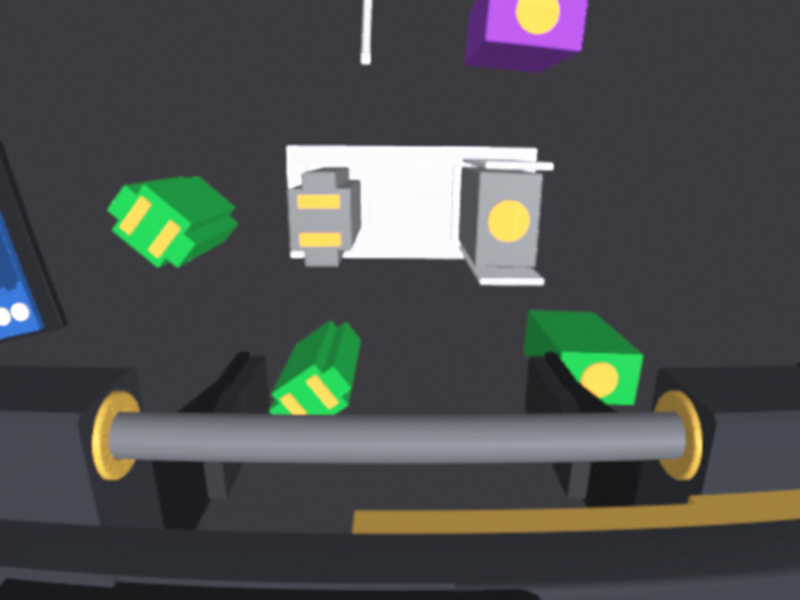

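The wrist view shows the plain pack's contact at (508.5,221) between the blades, and the notched pack's strips at (319,201) and (320,240).

Run:
```python
from h import *
# recreate state used
s={'ee_pos':np.array([.5307,-.2165,.28]),'eef_rot':np.array([9.998e-01,1.75e-02,-3e-4,-6e-4])}
D=lambda u,v:(u*.64-.2,v*.64-.2)
P=pix2w('wrist',[D(508.5,221),D(319,201),D(320,240)],.108,s).round(4); print(P.tolist())
print('top face corners',pix2w('wrist',[D(476,171),D(543,170),D(537,266),D(477,266)],.108,s).round(4).tolist())
n=(P[1]+P[2])/2; v=n-P[0]; print(n,np.linalg.norm(v),np.degrees(np.arctan2(-v[0],v[1])))
print('plate corners',pix2w('wrist',[D(287,147),D(537,149)],.008,s).round(4).tolist())
p=P[0]
plan([(.5644,-.2855,.20,-88.4),(.5644,-.2855,.069,-88.4)])
```

```text
[[0.5636, -0.2854, 0.108], [0.5719, -0.1657, 0.108], [0.5472, -0.1662, 0.108]]
top face corners [[0.5937, -0.2626, 0.108], [0.5962, -0.3043, 0.108], [0.5352, -0.3067, 0.108], [0.5338, -0.2675, 0.108]]
[ 0.55955 -0.16595  0.108  ] 0.11951863871380061 1.9418924185625173
plate corners [[0.6036, -0.1258, 0.008], [0.6092, -0.325, 0.008]]
(0.5644, -0.2855, 0.2, -88.4) dp [0.1258 0.2791 0.3209] spin 0.002 rows 2.2
(0.5644, -0.2855, 0.069, -88.4) dp [0.    0.    0.524] spin -0.0 rows 2.6
```

>>> {"op": "carry_out", "data": {"deltas": [{"hand":87,"dp":[0.124,0.279,0.2],"spin":0.001},{"hand":87,"dp":[0.124,0.279,0.3],"spin":0.001},{"hand":87,"dp":[0.124,0.279,0.32],"spin":0.001},{"hand":87,"dp":[0.124,0.279,0.42],"spin":0.001},{"hand":87,"dp":[0.124,0.279,0.52],"spin":0.001},{"hand":87,"dp":[0.124,0.279,0.62],"spin":0.001},{"hand":87,"dp":[0.124,0.279,0.72],"spin":0.001},{"hand":87,"dp":[0.124,0.279,0.8],"spin":0.001},{"hand":87,"dp":[0.124,0.279,0.844],"spin":0.001},{"hand":87,"dp":[0.124,0.279,0.844],"spin":0.001},{"hand":87,"dp":[0.124,0.279,0.844],"spin":0.001}], "force": 25}}

```text
time: 4.15
ee_pos: [0.5635, -0.288, 0.0706]
eef_rot: [1.0, 0.013, 0.001, -0.0]
ft_force: [-0.2, -0.2, -0.1]
width: 0.0868
grip_force: 0.0
```

>>> {"op": "carry_out", "data": {"deltas": [{"hand":30,"dp":[0,0,0],"spin":0},{"hand":30,"dp":[0,0,0],"spin":0},{"hand":30,"dp":[0,0,0],"spin":0},{"hand":30,"dp":[0,0,0],"spin":0},{"hand":30,"dp":[0,0,0],"spin":0},{"hand":30,"dp":[0,0,0],"spin":0},{"hand":30,"dp":[0,0,0],"spin":0},{"hand":30,"dp":[0,0,0],"spin":0}], "force": 25}}

```text
time: 4.95
ee_pos: [0.5629, -0.2882, 0.0695]
eef_rot: [1.0, 0.013, -0.0, -0.0]
ft_force: [0.1, 0.7, 0.6]
width: 0.0395
grip_force: 25.0
```

Run:
```python
from h import *
plan([(.563,-.288,.2195,-88.5),(.50,-.14,.2195,-82),(.44,.0,.2195,-75.2),(.44,.0,.064,-75.2)])
```

```text
(0.563, -0.288, 0.2195, -88.5) dp [ 5.000e-04 -7.000e-04 -6.001e-01] spin -0.0003 rows 3.0
(0.5, -0.14, 0.2195, -82) dp [-0.2364 -0.5984 -0.    ] spin -0.0361 rows 3.2
(0.44, 0.0, 0.2195, -75.2) dp [-0.1597 -0.588  -0.    ] spin -0.0378 rows 3.0
(0.44, 0.0, 0.064, -75.2) dp [0.    0.    0.622] spin -0.0 rows 3.1
```

>>> {"op": "carry_out", "data": {"deltas": [{"hand":30,"dp":[0,0,-0.1],"spin":0},{"hand":30,"dp":[0,0,-0.25],"spin":0},{"hand":30,"dp":[0,0,-0.4],"spin":0},{"hand":30,"dp":[0,0,-0.5],"spin":0},{"hand":30,"dp":[0,0,-0.6],"spin":0},{"hand":30,"dp":[0,0,-0.6],"spin":0},{"hand":30,"dp":[0,0,-0.6],"spin":0}]}}

```text
time: 5.65
ee_pos: [0.5625, -0.2883, 0.2184]
eef_rot: [1.0, 0.013, -0.0, -0.0]
ft_force: [0.1, 0.2, -4.2]
width: 0.04
grip_force: 25.0
```

>>> {"op": "carry_out", "data": {"deltas": [{"hand":30,"dp":[-0.06,-0.15,0],"spin":-0.01},{"hand":30,"dp":[-0.12,-0.3,0],"spin":-0.02},{"hand":30,"dp":[-0.18,-0.45,0],"spin":-0.03},{"hand":30,"dp":[-0.236,-0.598,0],"spin":-0.036}]}}

```text
time: 6.05
ee_pos: [0.4982, -0.1388, 0.2172]
eef_rot: [0.998, 0.07, -0.002, -0.0]
ft_force: [0.8, -0.3, -4.0]
width: 0.0396
grip_force: 25.0
```

>>> {"op": "carry_out", "data": {"deltas": [{"hand":30,"dp":[-0.04,-0.15,0],"spin":-0.01},{"hand":30,"dp":[-0.08,-0.3,0],"spin":-0.02},{"hand":30,"dp":[-0.12,-0.45,0],"spin":-0.03},{"hand":30,"dp":[-0.16,-0.588,0],"spin":-0.038},{"hand":30,"dp":[-0.16,-0.588,0],"spin":-0.038},{"hand":30,"dp":[-0.16,-0.588,0.12],"spin":-0.038},{"hand":30,"dp":[-0.16,-0.588,0.24],"spin":-0.038},{"hand":30,"dp":[-0.16,-0.588,0.36],"spin":-0.038},{"hand":30,"dp":[-0.16,-0.588,0.48],"spin":-0.038},{"hand":30,"dp":[-0.16,-0.588,0.56],"spin":-0.038},{"hand":30,"dp":[-0.16,-0.588,0.59],"spin":-0.038},{"hand":30,"dp":[-0.16,-0.588,0.6],"spin":-0.038},{"hand":30,"dp":[-0.16,-0.588,0.61],"spin":-0.038},{"hand":30,"dp":[-0.16,-0.588,0.62],"spin":-0.038},{"hand":30,"dp":[-0.16,-0.588,0.625],"spin":-0.038},{"hand":30,"dp":[-0.16,-0.588,0.63],"spin":-0.038},{"hand":30,"dp":[-0.16,-0.588,0.63],"spin":-0.038},{"hand":30,"dp":[-0.16,-0.588,0.63],"spin":-0.038}]}}

```text
time: 7.85
ee_pos: [0.4403, -0.0003, 0.0622]
eef_rot: [0.992, 0.128, 0.0, -0.0]
ft_force: [-0.2, -0.4, -3.9]
width: 0.0398
grip_force: 25.0
```

Run:
```python
from h import *
s=read_state();print(s['time'],s['ee_pos'].round(4),ang(s['eef_rot']),s['ft_force'].round(2),s['width'])
s,im=snap('side','s1'); cv2.imwrite('pics/s1b.png',cv2.resize(im[130:270,150:330,::-1],(770,600),interpolation=cv2.INTER_CUBIC))
```

```text
7.85 [ 4.403e-01 -3.000e-04  6.220e-02] -75.24018022731751 [-0.21 -0.42 -3.92] 0.03982036899740801
```

View pics/s1b.png

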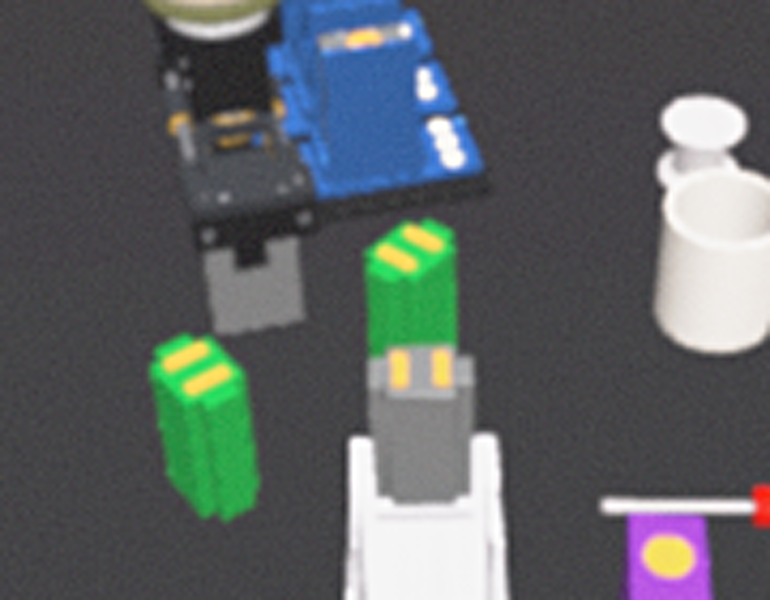

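The plain pack is held upright just above the bench, with its bottom edge at about (260,325) in the crop; the force still shows its weight. I'll lower it to contact.

>>> {"op": "carry_out", "data": {"deltas": [{"hand":30,"dp":[0,0,0.003],"spin":0},{"hand":30,"dp":[0,0,0.006],"spin":0},{"hand":30,"dp":[0,0,0.008],"spin":0},{"hand":30,"dp":[0,0,0.008],"spin":0}]}}

```text
time: 8.3
ee_pos: [0.4407, -0.0003, 0.0613]
eef_rot: [0.992, 0.128, 0.0, -0.001]
ft_force: [-7.5, -0.6, 20.6]
width: 0.0398
grip_force: 25.0
```

>>> {"op": "carry_out", "data": {"deltas": [{"hand":30,"dp":[0,0,-0.004],"spin":0},{"hand":87,"dp":[0,0,-0.004],"spin":0},{"hand":87,"dp":[0,0,-0.004],"spin":0},{"hand":87,"dp":[0,0,-0.004],"spin":0},{"hand":87,"dp":[0,0,-0.004],"spin":0},{"hand":87,"dp":[0,0,-0.004],"spin":0},{"hand":87,"dp":[0,0,-0.1],"spin":0},{"hand":87,"dp":[0,0,-0.25],"spin":0},{"hand":87,"dp":[0,0,-0.32],"spin":0},{"hand":87,"dp":[0,0,-0.32],"spin":0}]}}

```text
time: 9.3
ee_pos: [0.4418, -0.0001, 0.1423]
eef_rot: [0.992, 0.128, 0.002, -0.001]
ft_force: [0.0, -0.1, -0.2]
width: 0.0866
grip_force: 0.0
```

>>> {"op": "carry_out", "data": {"deltas": [{"hand":87,"dp":[0,0,0],"spin":-0.5},{"hand":87,"dp":[0,0,0],"spin":-0.5},{"hand":87,"dp":[0,0,0],"spin":-0.5},{"hand":87,"dp":[0,0,0],"spin":-0.5},{"hand":87,"dp":[0,0,0],"spin":-0.5},{"hand":87,"dp":[0,0,0],"spin":-0.5},{"hand":87,"dp":[0,0,0],"spin":-0.5},{"hand":87,"dp":[0,0,0],"spin":-0.5},{"hand":87,"dp":[0,0,0],"spin":-0.5},{"hand":87,"dp":[0,0,0],"spin":-0.5},{"hand":87,"dp":[0,0,0],"spin":-0.5},{"hand":87,"dp":[0,0,0],"spin":-0.5},{"hand":87,"dp":[0,0,0],"spin":-0.5}]}}

```text
time: 10.6
ee_pos: [0.4398, -0.0005, 0.1394]
eef_rot: [0.611, 0.791, -0.0, -0.0]
ft_force: [0.2, -0.7, 0.1]
width: 0.087
grip_force: 0.0
```

Run:
```python
from h import *
s,im=snap('wrist','w2')
print(s['time'],s['ee_pos'].round(4),ang(s['eef_rot']),s['joint_positions'].round(2),s['eef_rot'].round(4).tolist())
cv2.imwrite('pics/w2b.png',cv2.resize(im[:,:,::-1],(800,600),interpolation=cv2.INTER_CUBIC))
plan([(.44,0,.0625,14.8)])
```

```text
10.6 [ 0.4398 -0.0005  0.1394] 14.619736722926797 [-0.86 -0.06  0.75  2.06  0.04  1.12  0.13] [0.6114, 0.7913, -0.0004, -0.0002]
(0.44, 0, 0.0625, 14.8) dp [0.0017 0.0006 0.3083] spin -0.001 rows 1.5
```

View pics/w2b.png

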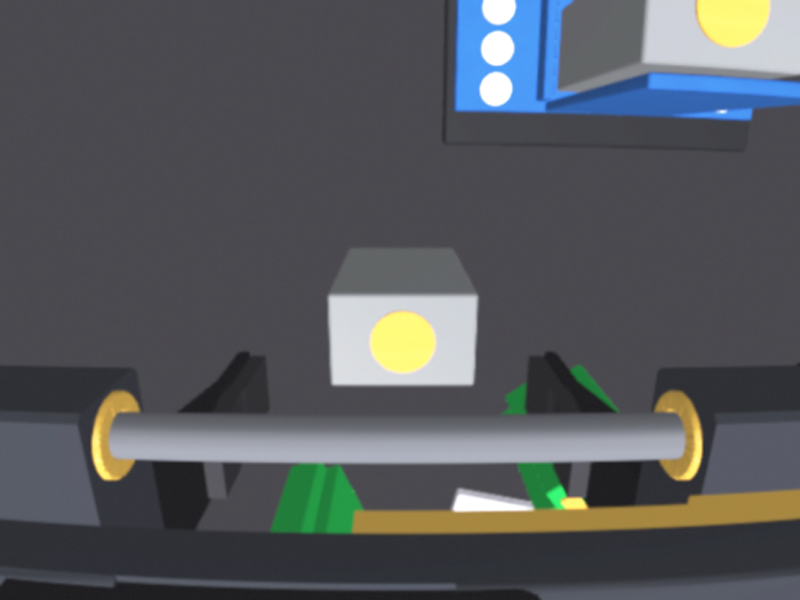

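The plain pack stands upright with its contact at (403,342) and its top face from (329,295) to (476,384). The dock's near plate edge runs (445,143)-(745,150) and bay 3's dots are at (498,10), (497,48), (496,88).

Run:
```python
from h import *
s={'ee_pos':np.array([.4398,-.0005,.1394]),'eef_rot':np.array([.6114,.7913,-.0004,-.0002])}
s['eef_rot']/=np.linalg.norm(s['eef_rot'])
D=lambda u,v:(u*.64-.2,v*.64-.2)
print('contact',pix2w('wrist',[D(403,342)],.1,s).round(4))
c=pix2w('wrist',[D(329,295),D(477,295),D(474,384.5),D(331,384.5)],.1,s);print(c.round(4).tolist(),c.mean(0))
a=lambda v:np.degrees(np.arctan2(v[1],v[0]))
print('pack yaw',a(c[1]-c[0]),a(c[2]-c[3]))
e=pix2w('wrist',[D(445,143),D(745,150)],.01,s); print('dock edge',e.round(4).tolist(),a(e[1]-e[0]),np.linalg.norm(e[1]-e[0]))
d=pix2w('wrist',[D(498,10),D(497,48),D(496,88)],.018,s);print('dots',d.round(4).tolist(),a(d[0]-d[2])-90)
t=pix2w('wrist',[D(733,9)],.118,s);print(t)
```

```text
contact [[4.422e-01 1.000e-04 1.000e-01]]
[[0.4089, 0.0119, 0.1], [0.4655, 0.0267, 0.1], [0.4757, -0.0107, 0.1], [0.418, -0.0258, 0.1]] [0.44203989 0.00051673 0.1       ]
pack yaw 14.60626926768619 14.599473675427017
dock edge [[0.4447, 0.0819, 0.01], [0.6073, 0.1241, 0.01]] 14.543895570005132 0.16789643552288044
dots [[0.4521, 0.1508, 0.018], [0.4567, 0.1334, 0.018], [0.4618, 0.1147, 0.018]] 15.002416643563663
[[0.51691234 0.14754477 0.118     ]]
```

>>> {"op": "carry_out", "data": {"deltas": [{"hand":87,"dp":[0,0.008,0.12],"spin":-0.001},{"hand":87,"dp":[0,0.008,0.22],"spin":-0.001},{"hand":87,"dp":[0,0.008,0.29],"spin":-0.001},{"hand":87,"dp":[0,0.008,0.31],"spin":-0.001},{"hand":87,"dp":[0,0.008,0.31],"spin":-0.001},{"hand":50,"dp":[0,0.008,0.31],"spin":-0.001},{"hand":50,"dp":[0,0.008,0.31],"spin":-0.001},{"hand":50,"dp":[0,0.008,0.31],"spin":-0.001},{"hand":50,"dp":[0,0.008,0.31],"spin":-0.001},{"hand":50,"dp":[0,0.008,0.31],"spin":-0.001},{"hand":50,"dp":[0,0.008,0.31],"spin":-0.001},{"hand":50,"dp":[0,0.008,0.31],"spin":-0.001}]}}

```text
time: 11.85
ee_pos: [0.4423, 0.0002, 0.0628]
eef_rot: [0.609, 0.793, 0.0, -0.0]
ft_force: [-2.4, -0.8, 5.7]
width: 0.0598
grip_force: 25.0
```

Run:
```python
from h import *
s=read_state();print(s['time'],s['ee_pos'].round(4),ang(s['eef_rot']),s['ft_force'].round(2),s['width'],s['grip_force'])
p=s['ee_pos']
plan([(p[0],p[1],.24,14.7),(.46,.20,.24,14.7),(.4762,.2998,.24,14.7)])
```

```text
11.85 [4.423e-01 2.000e-04 6.280e-02] 14.938093637989674 [-2.39 -0.76  5.69] 0.05983755304564003 24.985733484079446
(np.float64(0.442310715760491), np.float64(0.00022420561421774058), 0.24, 14.7) dp [ 0.      0.     -0.7086] spin 0.0013 rows 3.5
(0.46, 0.2, 0.24, 14.7) dp [ 0.755   0.2712 -0.    ] spin -0.0 rows 4.0
(0.4762, 0.2998, 0.24, 14.7) dp [ 0.3697  0.164  -0.    ] spin -0.0 rows 2.0
```

>>> {"op": "carry_out", "data": {"deltas": [{"hand":50,"dp":[0,0,-0.1],"spin":0.001},{"hand":50,"dp":[0,0,-0.25],"spin":0.001},{"hand":50,"dp":[0,0,-0.4],"spin":0.001},{"hand":50,"dp":[0,0,-0.55],"spin":0.001},{"hand":50,"dp":[0,0,-0.709],"spin":0.001},{"hand":50,"dp":[0.15,0.05,-0.709],"spin":0.001},{"hand":50,"dp":[0.3,0.1,-0.709],"spin":0.001},{"hand":50,"dp":[0.45,0.16,-0.709],"spin":0.001},{"hand":50,"dp":[0.6,0.21,-0.709],"spin":0.001},{"hand":50,"dp":[0.755,0.271,-0.709],"spin":0.001},{"hand":50,"dp":[0.755,0.271,-0.709],"spin":0.001}]}}

```text
time: 12.95
ee_pos: [0.4574, 0.206, 0.2384]
eef_rot: [0.607, 0.794, -0.001, -0.0]
ft_force: [-0.8, -0.6, -3.4]
width: 0.0597
grip_force: 25.0
```

>>> {"op": "carry_out", "data": {"deltas": [{"hand":50,"dp":[0.14,0.06,0],"spin":0},{"hand":50,"dp":[0.28,0.12,0],"spin":0},{"hand":50,"dp":[0.37,0.164,0],"spin":0},{"hand":50,"dp":[0.37,0.164,0],"spin":0},{"hand":50,"dp":[0.37,0.164,0],"spin":0},{"hand":50,"dp":[0.37,0.164,0],"spin":0}]}}

```text
time: 13.55
ee_pos: [0.4751, 0.2985, 0.2394]
eef_rot: [0.611, 0.792, -0.0, 0.0]
ft_force: [0.2, -0.8, -4.2]
width: 0.0599
grip_force: 25.0
```

Run:
```python
from h import *
s,im=snap('wrist','w3')
print(s['time'],s['ee_pos'].round(4).tolist(),ang(s['eef_rot']),s['ft_force'].round(2),s['width'],s['eef_rot'].round(4).tolist())
cv2.imwrite('pics/w3b.png',cv2.resize(im[:,:,::-1],(800,600),interpolation=cv2.INTER_CUBIC))
```

```text
13.55 [0.4751, 0.2985, 0.2394] 14.674619067473293 [ 0.22 -0.81 -4.24] 0.059896868317266386 [0.611, 0.7916, -0.0005, 0.0]
```

View pics/w3b.png

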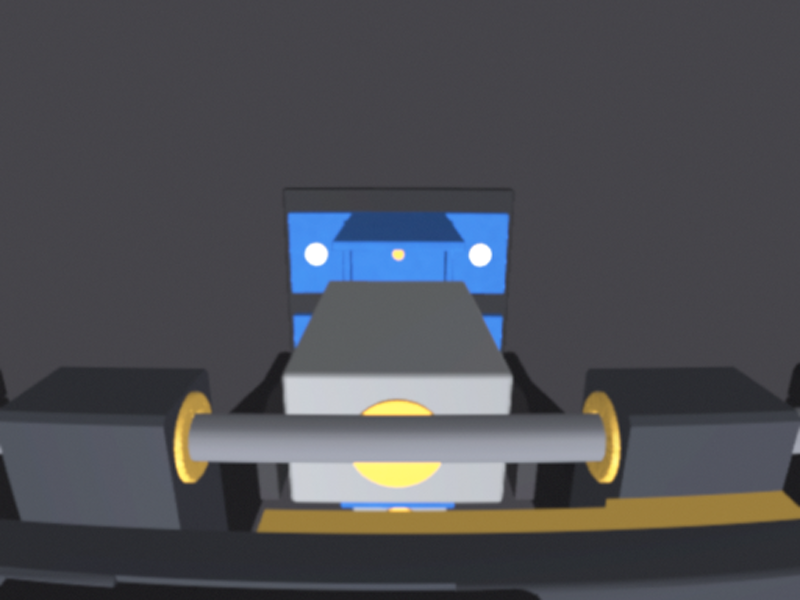

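Bay 1's two single dots are at (316,254) and (480,254.5), with the pocket-floor contact between them at (398.5,254.5). The held pack is square to the dock.

Run:
```python
from h import *
s=read_state()
print(s['ee_pos'].round(4).tolist(),ang(s['eef_rot']))
D=lambda u,v:(u*.64-.2,v*.64-.2)
S={'ee_pos':np.array([0.4751, 0.2985, 0.2394]),'eef_rot':np.array([0.611, 0.7916, -0.0005, 0.0])}
d=pix2w('wrist',[D(316,254),D(480,254.5),D(398.5,254.5)],.018,S); print(d.round(4).tolist(),np.linalg.norm(d[1]-d[0]),d[:2].mean(0))
v=d[1]-d[0];print(np.degrees(np.arctan2(v[1],v[0])))
c=d[:2].mean(0); plan([(c[0],c[1],.1,14.7),(.4762,.2998,.1,14.7)])
```

```text
[0.4752, 0.2985, 0.2397] 14.665131462951164
[[0.4173, 0.2833, 0.018], [0.5344, 0.3135, 0.018], [0.4763, 0.2983, 0.018]] 0.12088569182387386 [0.4758327  0.29843664 0.018     ]
14.479868903232132
(np.float64(0.4758326952006145), np.float64(0.2984366384444654), 0.1, 14.7) dp [-0.0009  0.0025  0.5587] spin -0.0002 rows 2.8
(0.4762, 0.2998, 0.1, 14.7) dp [ 0.0049  0.0028 -0.    ] spin -0.0 rows 0.0
```

>>> {"op": "carry_out", "data": {"deltas": [{"hand":50,"dp":[0.001,0.003,0.05],"spin":0},{"hand":50,"dp":[0.001,0.003,0.1],"spin":0},{"hand":50,"dp":[0.001,0.003,0.16],"spin":0},{"hand":50,"dp":[0.001,0.003,0.22],"spin":0},{"hand":50,"dp":[0.001,0.003,0.28],"spin":0},{"hand":50,"dp":[0.001,0.003,0.34],"spin":0},{"hand":50,"dp":[0.001,0.003,0.4],"spin":0},{"hand":50,"dp":[0.001,0.003,0.45],"spin":0},{"hand":50,"dp":[0.001,0.003,0.5],"spin":0},{"hand":50,"dp":[0.001,0.003,0.54],"spin":0},{"hand":50,"dp":[0.001,0.003,0.57],"spin":0},{"hand":50,"dp":[0.001,0.003,0.59],"spin":0},{"hand":50,"dp":[0.001,0.003,0.605],"spin":0},{"hand":50,"dp":[0.001,0.003,0.615],"spin":0},{"hand":50,"dp":[0.001,0.003,0.622],"spin":0},{"hand":50,"dp":[0.001,0.003,0.628],"spin":0},{"hand":50,"dp":[0.001,0.003,0.628],"spin":0}]}}

```text
time: 15.3
ee_pos: [0.4757, 0.3003, 0.0828]
eef_rot: [0.61, 0.792, 0.0, -0.0]
ft_force: [0.2, 0.5, -4.2]
width: 0.06
grip_force: 25.0
```

>>> {"op": "carry_out", "data": {"deltas": [{"hand":50,"dp":[-0.003,0,0.004],"spin":0},{"hand":50,"dp":[-0.003,0,0.008],"spin":0},{"hand":50,"dp":[-0.003,0,0.01],"spin":0},{"hand":50,"dp":[-0.003,0,0.01],"spin":0},{"hand":50,"dp":[-0.003,0,0.01],"spin":0}]}}

```text
time: 15.8
ee_pos: [0.476, 0.2995, 0.0809]
eef_rot: [0.611, 0.792, 0.0, -0.0]
ft_force: [-3.9, -3.0, 5.3]
width: 0.0601
grip_force: 25.0
```

>>> {"op": "carry_out", "data": {"deltas": [{"hand":87,"dp":[0,0,0],"spin":0},{"hand":87,"dp":[0,0,0],"spin":0},{"hand":87,"dp":[0,0,0],"spin":0},{"hand":87,"dp":[0,0,0],"spin":0},{"hand":87,"dp":[0,0,0],"spin":0},{"hand":87,"dp":[0,0,0],"spin":0},{"hand":87,"dp":[0,0,-0.1],"spin":0},{"hand":87,"dp":[0,0,-0.25],"spin":0},{"hand":87,"dp":[0,0,-0.4],"spin":0},{"hand":87,"dp":[0,0,-0.55],"spin":0},{"hand":87,"dp":[0,0,-0.6],"spin":0},{"hand":87,"dp":[0,0,-0.6],"spin":0}]}}

```text
time: 17.0
ee_pos: [0.4767, 0.3001, 0.232]
eef_rot: [0.61, 0.792, 0.002, 0.0]
ft_force: [0.1, 0.9, -0.2]
width: 0.0867
grip_force: 0.0
```

Run:
```python
from h import *
s,im=snap('wrist','w4')
print(s['time'],s['ee_pos'].round(4).tolist(),ang(s['eef_rot']),s['width'],s['eef_rot'].round(4).tolist())
cv2.imwrite('pics/w4b.png',cv2.resize(im[:,:,::-1],(800,600),interpolation=cv2.INTER_CUBIC))
plan([(.48,.06,.235,10),(.53,-.165+.02,.235,1.7),(.5598,-.1658,.22,1.7),(.5598,-.1658,.07,1.7)])
```

```text
17.0 [0.4767, 0.3001, 0.232] 14.758427289179762 0.08669549051662805 [0.6104, 0.7921, 0.0018, 0.0002]
(0.48, 0.06, 0.235, 10) dp [-0.9312 -0.2286 -0.0194] spin 0.0265 rows 4.8
(0.53, -0.14500000000000002, 0.235, 1.7) dp [-0.8423  0.0546 -0.    ] spin 0.0461 rows 4.2
(0.5598, -0.1658, 0.22, 1.7) dp [-0.0867  0.1167  0.06  ] spin -0.0 rows 0.8
(0.5598, -0.1658, 0.07, 1.7) dp [0.  0.  0.6] spin -0.0 rows 3.0
```

View pics/w4b.png

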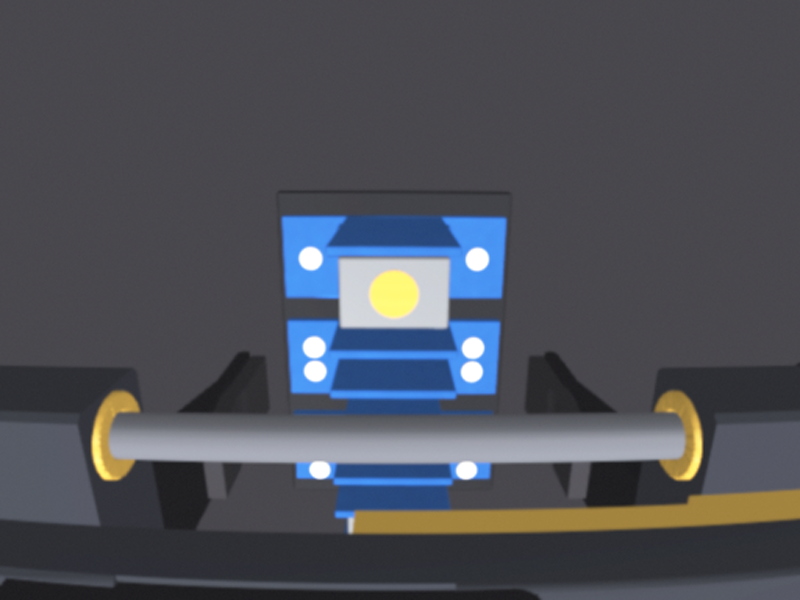

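The plain pack is seated in bay one with its contact at (394,294), and bay two's dots are at (314,347), (315,371), (473,347), (472,371). On to the notched pack.

>>> {"op": "carry_out", "data": {"deltas": [{"hand":87,"dp":[-0.93,-0.229,0],"spin":0.027},{"hand":87,"dp":[-0.93,-0.229,0],"spin":0.027},{"hand":87,"dp":[-0.93,-0.229,0],"spin":0.027},{"hand":87,"dp":[-0.93,-0.229,0],"spin":0.027},{"hand":87,"dp":[-0.93,-0.229,0],"spin":0.027},{"hand":87,"dp":[-0.93,-0.229,0],"spin":0.027}]}}

```text
time: 17.65
ee_pos: [0.479, 0.0542, 0.2288]
eef_rot: [0.647, 0.763, -0.001, -0.0]
ft_force: [0.4, -0.6, 1.0]
width: 0.0873
grip_force: 0.0
```

>>> {"op": "carry_out", "data": {"deltas": [{"hand":87,"dp":[-0.92,0.17,0.06],"spin":0.046},{"hand":87,"dp":[-0.92,0.17,0.06],"spin":0.046},{"hand":87,"dp":[-0.92,0.17,0.06],"spin":0.046},{"hand":87,"dp":[-0.92,0.17,0.06],"spin":0.046},{"hand":87,"dp":[-0.92,0.17,0.06],"spin":0.046},{"hand":87,"dp":[-0.92,0.17,0.06],"spin":0.046},{"hand":87,"dp":[-0.92,0.17,0.06],"spin":0.046},{"hand":87,"dp":[-0.92,0.17,0.06],"spin":0.046}]}}

```text
time: 18.45
ee_pos: [0.5609, -0.1574, 0.2142]
eef_rot: [0.696, 0.718, -0.0, -0.001]
ft_force: [0.5, 0.2, 0.6]
width: 0.0867
grip_force: 0.0
```

Run:
```python
from h import *
D=lambda u,v:(u*.64-.2,v*.64-.2)
S={'ee_pos':np.array([0.4767, 0.3001, 0.232]),'eef_rot':np.array([0.6104, 0.7921, 0.0018, 0.0002])}
d=pix2w('wrist',[D(314,347),D(315,371),D(473,347.5),D(472,371)],.018,S); print('bay2',d.round(4).tolist(),d.mean(0))
print(pix2w('wrist',[D(394,294)],.118,S))
s=read_state(); print(s['time'],s['ee_pos'].round(4),ang(s['eef_rot']),s['joint_positions'].round(2))
plan([(.5598,-.1658,.07,1.7)])
```

```text
bay2 [[0.4341, 0.2167, 0.018], [0.439, 0.1975, 0.018], [0.5512, 0.247, 0.018], [0.5561, 0.2282, 0.018]] [0.49510789 0.22234866 0.018     ]
[[0.47558136 0.29940899 0.118     ]]
18.45 [ 0.5609 -0.1574  0.2142] 1.718300129555803 [-0.52  0.32  0.89  1.63 -0.26  1.32  0.44]
(0.5598, -0.1658, 0.07, 1.7) dp [-0.0333 -0.0055  0.5766] spin 0.0001 rows 2.9
```

>>> {"op": "carry_out", "data": {"deltas": [{"hand":87,"dp":[-0.033,-0.005,0],"spin":0},{"hand":87,"dp":[-0.033,-0.005,0.1],"spin":0},{"hand":87,"dp":[-0.033,-0.005,0.2],"spin":0},{"hand":87,"dp":[-0.033,-0.005,0.24],"spin":0},{"hand":87,"dp":[-0.033,-0.005,0.24],"spin":0},{"hand":87,"dp":[-0.033,-0.005,0.24],"spin":0}]}}

```text
time: 19.05
ee_pos: [0.5605, -0.1674, 0.1562]
eef_rot: [0.697, 0.717, 0.0, 0.0]
ft_force: [-0.1, 0.7, 0.8]
width: 0.0872
grip_force: 0.0
```

Run:
```python
from h import *
s,im=snap('wrist','w5')
print(s['time'],s['ee_pos'].round(4).tolist(),ang(s['eef_rot']),s['eef_rot'].round(4).tolist())
cv2.imwrite('pics/w5b.png',cv2.resize(im[:,:,::-1],(800,600),interpolation=cv2.INTER_CUBIC))
plan([(.5598,-.1658,.07,1.7)])
# brass strips
hsv=cv2.cvtColor(im,cv2.COLOR_RGB2HSV); m=cv2.inRange(hsv,(20,60,150),(35,255,255))
n,l,st,c=cv2.connectedComponentsWithStats(m)
for i in range(1,n):
    if st[i,4]>60: print(st[i],c[i].round(1),pix2w('wrist',[c[i]],.108,s).round(4))
```

```text
19.05 [0.5605, -0.1674, 0.1562] 1.6395558734918392 [0.6969, 0.7172, 0.0003, 0.0003]
(0.5598, -0.1658, 0.07, 1.7) dp [ 0.007  -0.0035  0.346 ] spin -0.0004 rows 1.7
[237   0  42  32 574] [259.1  13.1] [[ 0.5601 -0.0454  0.108 ]]
[211  23  41  40 631] [231.   42.6] [[ 0.5442 -0.0621  0.108 ]]
[ 37 161  33  31 441] [ 53.  176.1] [[ 0.4273 -0.1451  0.108 ]]
[ 60 189  33  29 418] [ 76.6 203.1] [[ 0.4416 -0.1634  0.108 ]]
[228 194  14  38 476] [234.7 212.6] [[ 0.5479 -0.1669  0.108 ]]
[265 194  13  38 462] [271.3 212.4] [[ 0.572  -0.1661  0.108 ]]
[ 59 252  29  55 738] [ 69.6 279.9] [[ 0.4282 -0.2226  0.108 ]]
[432 261  17  46 245] [443.8 287.7] [[ 0.7017 -0.2218  0.108 ]]
```

The strips' midpoint (0.5600, -0.1665) agrees with earlier measurements (confirmed numerically, no view needed). I'll descend and grip.

>>> {"op": "carry_out", "data": {"deltas": [{"hand":87,"dp":[0.004,-0.003,0.1],"spin":0},{"hand":87,"dp":[0.004,-0.003,0.2],"spin":0},{"hand":87,"dp":[0.004,-0.003,0.3],"spin":0},{"hand":87,"dp":[0.004,-0.003,0.344],"spin":0},{"hand":87,"dp":[0.004,-0.003,0.344],"spin":0},{"hand":50,"dp":[0.004,-0.003,0.344],"spin":0},{"hand":50,"dp":[0.004,-0.003,0.344],"spin":0},{"hand":50,"dp":[0.004,-0.003,0.344],"spin":0},{"hand":50,"dp":[0.004,-0.003,0.344],"spin":0},{"hand":50,"dp":[0.004,-0.003,0.344],"spin":0},{"hand":50,"dp":[0.004,-0.003,0.344],"spin":0},{"hand":50,"dp":[0.004,-0.003,0.344],"spin":0}], "force": 25}}

```text
time: 20.3
ee_pos: [0.5598, -0.1665, 0.0698]
eef_rot: [0.697, 0.717, 0.0, 0.0]
ft_force: [0.8, 0.6, 5.2]
width: 0.0597
grip_force: 25.0
```

Run:
```python
from h import *
s=read_state();print(s['time'],s['ee_pos'].round(4),ang(s['eef_rot']),s['ft_force'].round(2),s['width'],s['grip_force'])
p=s['ee_pos']
plan([(p[0],p[1],.24,1.7),(.53,.04,.24,8),(.4956,.2235,.24,14.7)])
```

```text
20.3 [ 0.5598 -0.1665  0.0698] 1.6229961033588665 [0.77 0.61 5.24] 0.05973131669776978 24.960248630231945
(np.float64(0.5598124324092211), np.float64(-0.16648273612011275), 0.24, 1.7) dp [ 0.      0.     -0.6808] spin -0.0004 rows 3.4
(0.53, 0.04, 0.24, 8) dp [ 0.8291 -0.0947 -0.    ] spin -0.035 rows 4.2
(0.4956, 0.2235, 0.24, 14.7) dp [ 0.746  -0.0341 -0.    ] spin -0.0372 rows 3.7
```

>>> {"op": "carry_out", "data": {"deltas": [{"hand":50,"dp":[0,0,-0.1],"spin":0},{"hand":50,"dp":[0,0,-0.25],"spin":0},{"hand":50,"dp":[0,0,-0.4],"spin":0},{"hand":50,"dp":[0,0,-0.55],"spin":0},{"hand":50,"dp":[0,0,-0.68],"spin":0},{"hand":50,"dp":[0.16,-0.02,-0.68],"spin":-0.007},{"hand":50,"dp":[0.32,-0.04,-0.68],"spin":-0.014},{"hand":50,"dp":[0.48,-0.055,-0.68],"spin":-0.021},{"hand":50,"dp":[0.64,-0.075,-0.68],"spin":-0.028},{"hand":50,"dp":[0.829,-0.095,-0.68],"spin":-0.035}]}}

```text
time: 21.3
ee_pos: [0.5286, 0.0405, 0.2386]
eef_rot: [0.657, 0.754, -0.001, -0.0]
ft_force: [0.6, 0.3, -4.5]
width: 0.0598
grip_force: 25.0
```

>>> {"op": "carry_out", "data": {"deltas": [{"hand":50,"dp":[0.16,-0.007,0],"spin":-0.008},{"hand":50,"dp":[0.32,-0.014,0],"spin":-0.016},{"hand":50,"dp":[0.48,-0.021,0],"spin":-0.024},{"hand":50,"dp":[0.64,-0.029,0],"spin":-0.032},{"hand":50,"dp":[0.746,-0.034,0],"spin":-0.037},{"hand":50,"dp":[0.746,-0.034,0],"spin":-0.037},{"hand":50,"dp":[0.746,-0.034,0],"spin":-0.037},{"hand":50,"dp":[0.746,-0.034,0],"spin":-0.037},{"hand":50,"dp":[0.746,-0.034,0],"spin":-0.037}]}}

```text
time: 22.2
ee_pos: [0.4961, 0.2221, 0.2393]
eef_rot: [0.613, 0.79, -0.0, 0.0]
ft_force: [0.2, -0.3, -4.4]
width: 0.0601
grip_force: 25.0
```

Run:
```python
from h import *
s,im=snap('wrist','w6')
print(s['time'],s['ee_pos'].round(4).tolist(),ang(s['eef_rot']),s['ft_force'].round(2),s['width'],s['eef_rot'].round(4).tolist())
plan([(.4956,.2237,.0798,14.7)])
cv2.imwrite('pics/w6b.png',cv2.resize(im[:,:,::-1],(800,600),interpolation=cv2.INTER_CUBIC))
```

```text
22.2 [0.4961, 0.2221, 0.2393] 14.436520232389773 [ 0.16 -0.3  -4.4 ] 0.06008030458112117 [0.6127, 0.7904, -0.0001, 0.0]
(0.4956, 0.2237, 0.0798, 14.7) dp [ 5.600e-03 -2.000e-04  6.381e-01] spin -0.0013 rows 3.2
```

View pics/w6b.png

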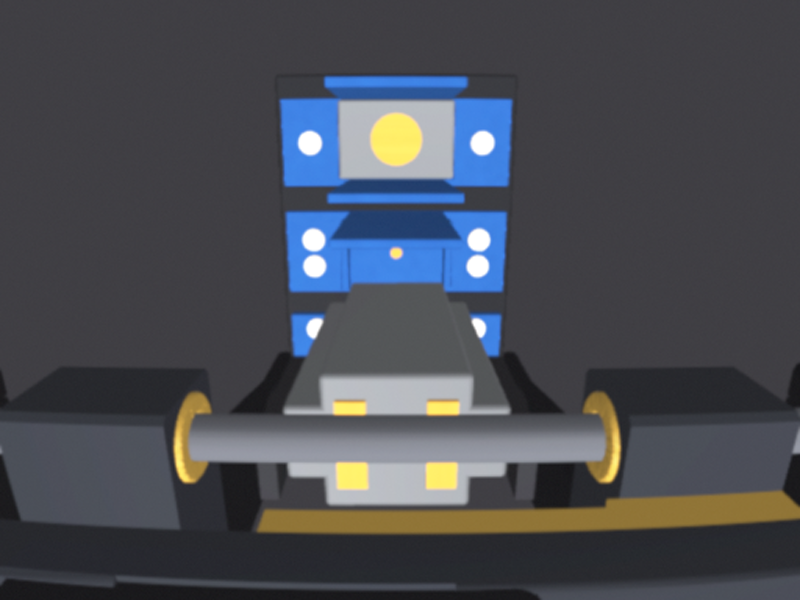

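The notched pack hangs square above bay two. Bay 2's dots are at (313.5,240), (314.5,266), (479,240), (478,266) and its floor contact at (396.5,253.5); the plain pack is well seated at (396,139).

Run:
```python
from h import *
D=lambda u,v:(u*.64-.2,v*.64-.2)
S={'ee_pos':np.array([0.4961, 0.2221, 0.2393]),'eef_rot':np.array([0.6127, 0.7904, -0.0001, 0.0])}
d=pix2w('wrist',[D(313.5,240),D(314.5,266),D(479,240),D(478,266)],.018,S); print(d.round(4).tolist(),d.mean(0))
plan([(.4954,.2233,.0798,14.7)])
```

```text
[[0.4344, 0.2171, 0.018], [0.4392, 0.1982, 0.018], [0.5517, 0.2472, 0.018], [0.5566, 0.2284, 0.018]] [0.49546097 0.22271733 0.018     ]
(0.4954, 0.2233, 0.0798, 14.7) dp [ 0.0042 -0.0014  0.6381] spin -0.0013 rows 3.2
```

>>> {"op": "carry_out", "data": {"deltas": [{"hand":50,"dp":[0.004,-0.002,0.05],"spin":-0.001},{"hand":50,"dp":[0.004,-0.002,0.1],"spin":-0.001},{"hand":50,"dp":[0.004,-0.002,0.16],"spin":-0.001},{"hand":50,"dp":[0.004,-0.002,0.22],"spin":-0.001},{"hand":50,"dp":[0.004,-0.002,0.28],"spin":-0.001},{"hand":50,"dp":[0.004,-0.002,0.34],"spin":-0.001},{"hand":50,"dp":[0.004,-0.002,0.4],"spin":-0.001},{"hand":50,"dp":[0.004,-0.002,0.45],"spin":-0.001},{"hand":50,"dp":[0.004,-0.002,0.5],"spin":-0.001},{"hand":50,"dp":[0.004,-0.002,0.54],"spin":-0.001},{"hand":50,"dp":[0.004,-0.002,0.57],"spin":-0.001},{"hand":50,"dp":[0.004,-0.002,0.59],"spin":-0.001},{"hand":50,"dp":[0.004,-0.002,0.605],"spin":-0.001},{"hand":50,"dp":[0.004,-0.002,0.615],"spin":-0.001},{"hand":50,"dp":[0.004,-0.002,0.622],"spin":-0.001},{"hand":50,"dp":[0.004,-0.002,0.628],"spin":-0.001},{"hand":50,"dp":[0.004,-0.002,0.628],"spin":-0.001}]}}

```text
time: 23.95
ee_pos: [0.4949, 0.2245, 0.0823]
eef_rot: [0.61, 0.792, 0.0, -0.0]
ft_force: [0.5, 0.8, -4.2]
width: 0.06
grip_force: 25.0
```

>>> {"op": "carry_out", "data": {"deltas": [{"hand":50,"dp":[0,0,0.004],"spin":0},{"hand":50,"dp":[0,0,0.008],"spin":0},{"hand":50,"dp":[0,0,0.011],"spin":0},{"hand":50,"dp":[0,0,0.011],"spin":0},{"hand":50,"dp":[0,0,0.011],"spin":0}]}}

```text
time: 24.45
ee_pos: [0.495, 0.2245, 0.0798]
eef_rot: [0.61, 0.792, 0.0, -0.0]
ft_force: [-1.5, -0.7, 1.8]
width: 0.0599
grip_force: 25.0
```

>>> {"op": "carry_out", "data": {"deltas": [{"hand":50,"dp":[0,0,0.002],"spin":0},{"hand":87,"dp":[0,0,0.002],"spin":0},{"hand":87,"dp":[0,0,0],"spin":0},{"hand":87,"dp":[0,0,0],"spin":0},{"hand":87,"dp":[0,0,0],"spin":0},{"hand":87,"dp":[0,0,0],"spin":0},{"hand":87,"dp":[0,0,0],"spin":0},{"hand":87,"dp":[0,0,-0.1],"spin":0},{"hand":87,"dp":[0,0,-0.25],"spin":0},{"hand":87,"dp":[0,0,-0.4],"spin":0},{"hand":87,"dp":[0,0,-0.6],"spin":0},{"hand":87,"dp":[0,0,-0.7],"spin":0},{"hand":87,"dp":[0,0,-0.7],"spin":0},{"hand":87,"dp":[0,0,-0.7],"spin":0}]}}

```text
time: 25.85
ee_pos: [0.4949, 0.2245, 0.2545]
eef_rot: [0.61, 0.792, 0.0, -0.0]
ft_force: [-0.4, 0.1, -0.1]
width: 0.0868
grip_force: 0.0
```

Run:
```python
from h import *
s,im=snap('wrist','w7')
print(s['time'],s['ee_pos'].round(4).tolist(),ang(s['eef_rot']),s['ft_force'].round(2),s['width'],s['eef_rot'].round(4).tolist())
cv2.imwrite('pics/w7b.png',cv2.resize(im[:,:,::-1],(800,600),interpolation=cv2.INTER_CUBIC))
hsv=cv2.cvtColor(im,cv2.COLOR_RGB2HSV); m=cv2.inRange(hsv,(20,60,150),(35,255,255))
n,l,st,c=cv2.connectedComponentsWithStats(m)
for i in range(1,n):
    if st[i,4]>60: print(st[i],c[i].round(1),pix2w('wrist',[c[i]],.118,s).round(4))
```

```text
25.85 [0.4949, 0.2245, 0.2545] 14.765457737424704 [-0.39  0.08 -0.1 ] 0.08678772827582344 [0.6104, 0.7921, 0.0003, -0.0001]
[239  77  31  32 791] [254.   92.4] [[0.4754 0.2998 0.118 ]]
[262 167  10  29 273] [266.7 181.2] [[0.5065 0.2271 0.118 ]]
[236 168  10  28 275] [240.5 181.5] [[0.4835 0.2208 0.118 ]]
[241 248  27  18 389] [254.1 257.2] [[0.5149 0.1504 0.118 ]]
[ 59 251  29  56 785] [ 69.9 279.1] [[0.3384 0.0758 0.118 ]]
[423 255  27  52 527] [439.9 283. ] [[0.709  0.1683 0.118 ]]
```

View pics/w7b.png

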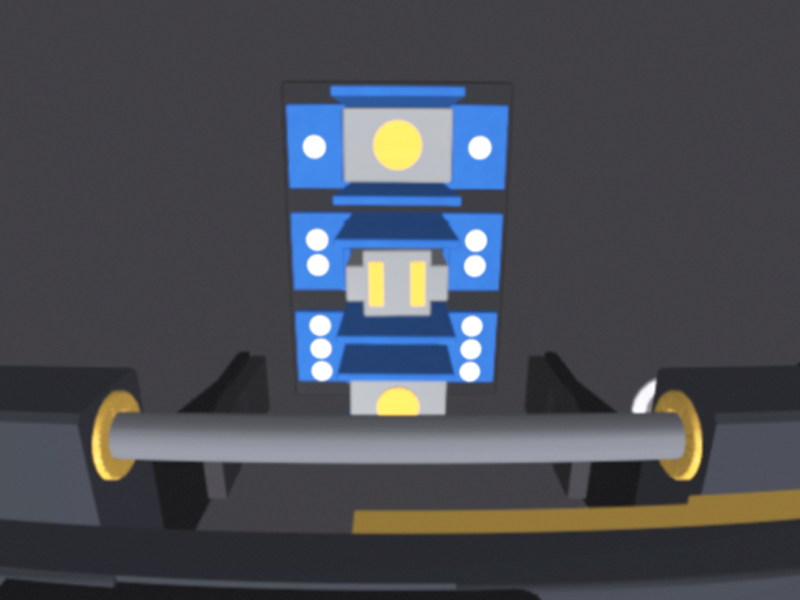

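All three packs sit upright in their bays, with contacts at (398,145), (397,284) and (398,405), and the gripper is clear. I'm handing in.

```bash
python3 -c "
from bench import *
print(close_job())"
```

```text
the job is handed in; nothing more can be done
None
```

The job is handed in (no verdict returned): the plain pack was lowered into bay one, then the notched pack into bay two; the last wrist picture shows both seated upright and the charging pack still in bay three. I did not re-check the mug, spool and screwdriver.

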